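# Tighten the fixture's thumbscrew with fingertip strokes

### The job

Secure the opened phone in the repair fixture: push the wings of the orange thumbscrew round clockwise (seen from above) with the fingertips, stroke after stroke, until the screw is fully tight against its stop and its pad presses on the phone. Only push the wings, never take them between the fingers, and leave the phone lying in its place and the loose tools and parts around as they are. Finish clear of everything.

Things in the scene. Friction and masses are not known exactly. Their poses are not given: they have to be found in the camera images.
- fixture: Aluminium phone-repair fixture, fixed. Origin on the vertical screw axis, at worktop level. Base plate x -70 to +52, y -95 to +95, 12 mm thick. Upright back plate x +32 to +44, y -45 to +45, up to z 106 mm. An arm 30 mm wide, top at z 58, runs from it to x -31 mm and carries the screw. The wings can be reached from the -x side and both flanks.
- lip_front (a point): Middle of the front edge of a lip on top of the back plate: on the fixture's x axis, 24 mm from the screw axis, z 101 mm. The lip is 90 mm wide (fixture y), z 97 to 106 mm, with bit ends up to z 113 behind its edge. It hangs over the far edge of the wings' circle and keeps fingers from passing between screw and plate.
- thumbscrew (a joint): Angle of the orange thumbscrew in rad: 0 fully loose, grows clockwise seen from above, 10 is the hard stop (fully tight). Starts between 0 and 2.5. It sinks 1 mm per rad, needs about 0.03 N m to turn, and stays where it is left.
- wing_centre (a point): On the screw axis at mid-height of the wings, turns and sinks with the screw: z 84 mm when loose, 74 when tight. z axis up, x axis along the wings: two upright round lugs, 5 mm thick (y), reaching 27 mm from the axis each way along x and 10 mm above and below this point. Hub 16 mm in diameter, top 8 mm above this point.
- pad: Black rubber pad, a disc 18 mm in diameter and 6 mm thick under the screw; origin at the centre of its underside. It sinks with the screw without turning, meets the phone at a screw angle of about 7.5 rad and is then pushed up 1 mm per rad against a spring of 1.5 N/mm.
- phone: Opened phone, 157 x 74 x 8 mm, lying loose on the fixture's base (its underside at z 12 mm) between two 4 mm high rails, with its length along the fixture's y axis and its middle about 20 mm to the -x side of the screw axis. Origin at the centre of its underside, x along its length.
- screwdriver_red: Loose bystander lying on the worktop: red-handled screwdriver, 12 x 144 x 12 mm, length along y. Origin at the centre of its underside.
- screwdriver_blue: Loose bystander lying on the worktop: blue-handled screwdriver, 12 x 134 x 12 mm, length along y. Origin at the centre of its underside.
- screwdriver_yellow: Loose bystander lying on the worktop: yellow-handled screwdriver, 12 x 130 x 12 mm, length along y. Origin at the centre of its underside.
- adaptor: Loose bystander lying on the worktop: beige plug adaptor, 47 x 80 x 41 mm. Origin at the centre of its underside.
- spool: Loose bystander lying on the worktop: solder spool with blue flanges, 60 x 82 x 40 mm. Origin at the centre of its underside.

How it is judged:
By the outcome, as a careful person would: the job done as asked, in the order asked, and still so for the second after the job is handed in, with the robot touching nothing.
It also fails if it takes over 72 s, if anything falls off the work surface, if the arm or the gripper's body presses on something with over 40 N, if the wrist force passes 120 N, or if a joint passes its speed limit or range.

### The arm

A 6-joint arm with a two-finger parallel gripper is mounted at the origin on a cart in front of the work surface, level with it; the furniture and walls round the work are solid. World frame = base frame: x ahead of the robot, y to its left, z up, the work surface at z = 0. Lengths are in m, angles in rad, forces in N, time in s.
With the tool pointing down it reaches from about 0.425 to 0.95 m from the base axis. Payload 3.5 kg.
Tool frame: the origin (TCP) lies between the finger pads, 19 mm behind the fingertips; this is the grasp point; z points along the fingers, y is the line along which they close (so a half turn about z gives the same grasp; the last joint's range is limited). The gripper opens to 85 mm and grips with 20 to 120 N. Pads are 22 mm wide; open, the fingers measure 114 mm over their backs; the gripper's body (76 mm by 85 mm) begins 54 mm behind the grasp point. The pads swing forward as they close: fully open they stand 13 mm farther back than shut.
Start: joints at [-1.318, 0.286, 1.577, -0, 1.279, -0.15], TCP at [0.265, -0.621, 0.25] pointing down, gripper open.
Joint ranges: [-2.77, 2.77], [-0.9, 2.22], [0.21, 2.48], [-1.53, 4.67], [0.24, 2.81], [-2.84, 2.84]. Speed limits (rad/s): [2.79, 2.79, 3.14, 3.14, 3.14, 3.14].

### API

Orientations are given as a unit quaternion [x, y, z, w].
In Python, from plant import ctrl gives the robot as it stands. The module is installed in compiled form; this text tells all that it offers.
- The arm moves only by the tool send_rows, never from a script. Its argument "rows" is text: rows parted by semicolons, each of 7 numbers parted by spaces: the turn, a rotation vector about the tool's x, y, z in degrees, then the shift along the tool's x, y, z in mm, then the opening, from -1 (shut) to 1 (fully open). A call has 1 to 8 rows; each row is the pose to reach, as a shift and turn from the pose commanded when the call began, along the tool's axes at that moment; what a row does not reach only later rows make up. A row lasts 1/8 s, in which the tool goes at most 62.5 mm and 10.7 degrees, less where a joint would pass 70% of its speed; a pose out of reach is approached as far as the arm can. A call with a gripper value outside its range is refused whole. The fingers move at their own pace and stop on an object; "grip_force" is the grip in N (left out, the last holds). Time passes only in rows, so rows that repeat a pose let the fingers close. It gives the time, the measured TCP pose, the force, the opening and the grip force at its end, in the units of the state.
- ctrl.get_state(): the state, without advancing time (a new reading comes with each control period).
- ctrl.read_camera(name): name is "scene" or "top"; returns a dict with "color" (480x640x3 uint8, red, green, blue), "fx", "fy", "cx", "cy" (pixels), "extrinsics" (4x4, takes a point from world to camera coordinates). Camera axes: x right, y down, z forward; pixel columns grow to the right and rows downward; lengths in m; the calibration is good to about 2 mm. A picture is of the moment at which its call begins. There is no depth.
- ctrl.sign_off(): hands the job in; it is judged then, once.
Trained networks look in a picture, given as the dict that the camera call returned (one of the last four; its "shot" number tells which), for a name from the list of things; names that differ only in an ending like _2 or _b are one class to them, and where a whole thing is asked for, a point or a joint stands for the part that bears it (a point fixed in the world has none). Each returns a list of dicts, best first, with "p" (0 to 1); they miss things now and then, are a little off and sometimes report something else, mostly with a low value. They report only what shows in the picture. A call takes as long as a camera call.
- ctrl.look_for(picture, target): "position" ([x, y, z] in m, in the coordinates of the camera as it stood for that picture, good to about 4 mm: the middle of the surface that is visible of it).
The state is a dict: "time": time; "qpos": joint angles; "dq": joint speeds; "joint_efforts": joint torques, N m; "eef_pos": TCP position; "tcp_rot": TCP orientation; "contact_force": force on the tool from outside, world axes, zero at the start; "wrist_torque": the same for the moment, N m; "opening": opening from 0.0 (shut) to 1.0 (fully open); "finger_force": force on a finger pad.
Only numpy, scipy, OpenCV 4.12 (cv2) and the standard library are available. Lean on these libraries where they do the work, as an engineer would, in place of code of your own. Each camera call takes 0.05 s, during which the arm holds its last target. There are 200 camera calls.

## Working session

There is one attempt and no reset: what is moved stays moved. The work goes in short steps, Python scripts to look and compute and a tool call to move; the robot and the scene stay as the last step left them, time stands still between calls to the robot, and variables do not carry over. Pictures are saved under pics/ and viewed, at most 10 in all, crops included, and the job is handed in when it is done.

Besides the shell and the picture viewer there is one more tool, called after "Request:" by a JSON object that holds its "method" and its "body", one argument or row to a line. send_rows: Moves the arm, as the interface text tells. Its arguments: {"type":"object","properties":{"rows":{"type":"string"},"grip_force":{"type":"number"}},"required":["rows"]}

```bash
mkdir -p pics; cat > h.py <<'E'
import numpy as np, cv2
from plant import ctrl
from scipy.spatial.transform import Rotation as R
def w(pic,p):
    E=np.array(pic["extrinsics"]); return E[:3,:3].T@(np.array(p)-E[:3,3])
def px(pic,P):
    E=np.array(pic["extrinsics"]); c=E[:3,:3]@np.array(P)+E[:3,3]
    return np.array([pic["fx"]*c[0]/c[2]+pic["cx"],pic["fy"]*c[1]/c[2]+pic["cy"]])
def ray(pic,u,v,z):
    E=np.array(pic["extrinsics"]); o=-E[:3,:3].T@E[:3,3]
    d=E[:3,:3].T@np.array([(u-pic["cx"])/pic["fx"],(v-pic["cy"])/pic["fy"],1]); return o+d*(z-o[2])/d[2]
E
python3 - <<'E'
from h import *
np.set_printoptions(precision=4,suppress=True)
for n in ["scene","top"]:
    p=ctrl.read_camera(n); cv2.imwrite(f"pics/{n}0.png",p["color"][:,:,::-1])
    E=np.array(p["extrinsics"]); print(n,-E[:3,:3].T@E[:3,3],E[2,:3],p["fx"])
    for t in ["fixture","thumbscrew","wing_centre","pad","phone","screwdriver_red","screwdriver_blue","screwdriver_yellow","adaptor","spool"]:
        for r in ctrl.look_for(p,t)[:2]: print(t,round(r["p"],2),w(p,r["position"]),px(p,w(p,r["position"])).round())
s=ctrl.get_state();print(s["time"],s["eef_pos"],s["tcp_rot"],s["contact_force"])
print(R.from_quat(s["tcp_rot"]).as_matrix())
E
```

```text
scene [-0.2513 -0.8161  0.5574] [ 0.6642  0.6129 -0.428 ] 501.1422664501018
fixture 0.98 [0.5506 0.1128 0.0242] [270. 232.]
thumbscrew 0.41 [0.5422 0.1341 0.0821] [262. 210.]
thumbscrew 0.39 [ 0.4761 -0.3951  0.0135] [418. 319.]
wing_centre 0.62 [0.5396 0.1321 0.0807] [261. 211.]
pad 0.28 [ 0.3453 -0.3201  0.0348] [345. 323.]
phone 0.67 [0.5193 0.1333 0.021 ] [256. 234.]
screwdriver_red 0.82 [ 0.4773 -0.3941  0.0121] [417. 319.]
screwdriver_blue 0.58 [ 0.4228 -0.4025  0.0082] [405. 334.]
screwdriver_yellow 0.79 [ 0.5188 -0.4038  0.0091] [433. 313.]
adaptor 0.88 [ 0.5    -0.1276  0.0293] [324. 265.]
adaptor 0.18 [ 0.4759 -0.3912  0.0126] [416. 318.]
spool 0.84 [ 0.3501 -0.3167  0.0381] [345. 320.]
top [ 0.3497 -0.105   1.169 ] [ 0.1141 -0.0313 -0.993 ] 474.8769921295637
fixture 0.61 [0.5527 0.1217 0.0159] [214. 211.]
thumbscrew 0.55 [0.5442 0.1368 0.096 ] [201. 208.]
wing_centre 0.19 [ 0.4264 -0.4018  0.013 ] [428. 262.]
phone 0.77 [0.5259 0.1493 0.0186] [202. 221.]
screwdriver_red 0.48 [ 0.4821 -0.3957  0.0088] [425. 240.]
screwdriver_blue 0.51 [ 0.4277 -0.4014  0.012 ] [428. 262.]
screwdriver_yellow 0.46 [ 0.5237 -0.3987  0.0095] [425. 223.]
adaptor 0.73 [ 0.5168 -0.1207  0.0395] [314. 224.]
spool 0.81 [ 0.3584 -0.3143  0.0407] [395. 290.]
spool 0.38 [ 0.4261 -0.3997  0.0105] [427. 262.]
1.1 [ 0.2646 -0.621   0.25  ] [ 0.9798  0.2    -0.      0.    ] [-0.139   0.5963  0.6207]
[[ 0.92   0.392 -0.   ]
 [ 0.392 -0.92  -0.   ]
 [-0.     0.    -1.   ]]
```

View pics/scene0.png

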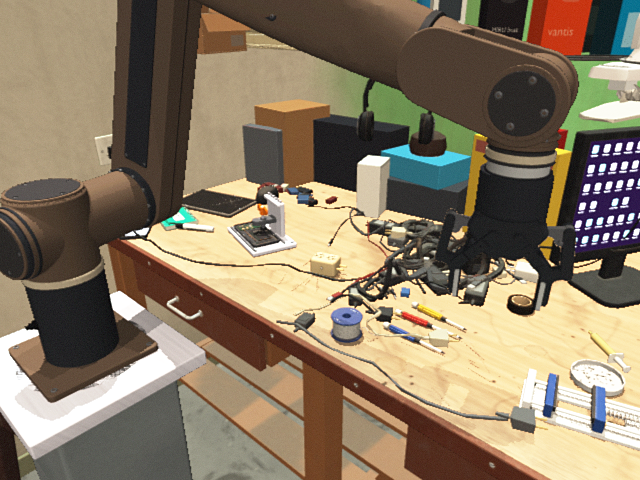

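View pics/top0.png

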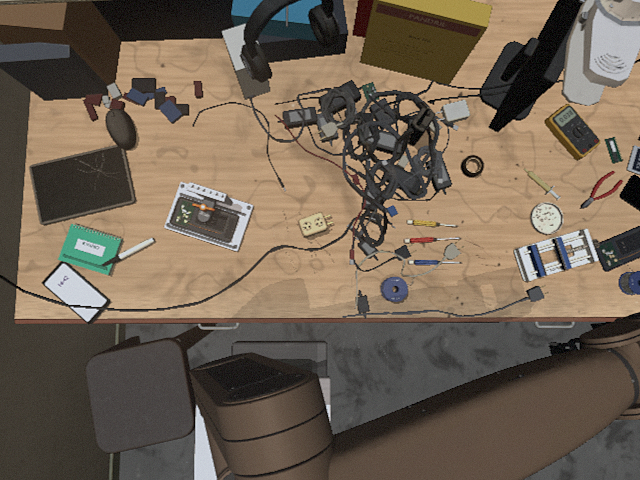

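The scene view shows the fixture at about (262,230), with the orange screw at (262,210). The top view has it at (210,213), turned a little. The bystanders are well away, and the adaptor is the nearest at (314,224). I'll zoom in next.

```bash
python3 - <<'E'
from h import *
np.set_printoptions(precision=4,suppress=True)
ims=[]
for n,(u,v) in [("scene",(222,185)),("top",(160,172))]:
    p=ctrl.read_camera(n); c=p["color"][v:v+80,u:u+100,::-1]
    ims.append(cv2.resize(c,None,fx=4,fy=5,interpolation=cv2.INTER_CUBIC) if 0 else cv2.resize(c,None,fx=7,fy=7,interpolation=cv2.INTER_CUBIC)[:,:,:])
    hsv=cv2.cvtColor(p["color"],cv2.COLOR_RGB2HSV)
    m=cv2.inRange(hsv,(3,150,120),(18,255,255)); sub=np.zeros_like(m); sub[v:v+80,u:u+100]=m[v:v+80,u:u+100]
    ys,xs=np.nonzero(sub); print(n,len(xs)); 
    if len(xs): print(xs.min(),xs.max(),ys.min(),ys.max(),xs.mean(),ys.mean(),ray(p,xs.mean(),ys.mean(),0.084))
cv2.imwrite("pics/c.png",cv2.resize(np.vstack(ims),None,fx=.53,fy=.53,interpolation=cv2.INTER_AREA) if 0 else ims[1]); cv2.imwrite("pics/cs.png",ims[0])
E
```

```text
scene 90
258 298 185 214 268.14444444444445 204.23333333333332 [0.5805 0.1509 0.084 ]
top 50
192 214 204 210 203.04 206.82 [0.5493 0.1344 0.084 ]
```

View pics/c.png

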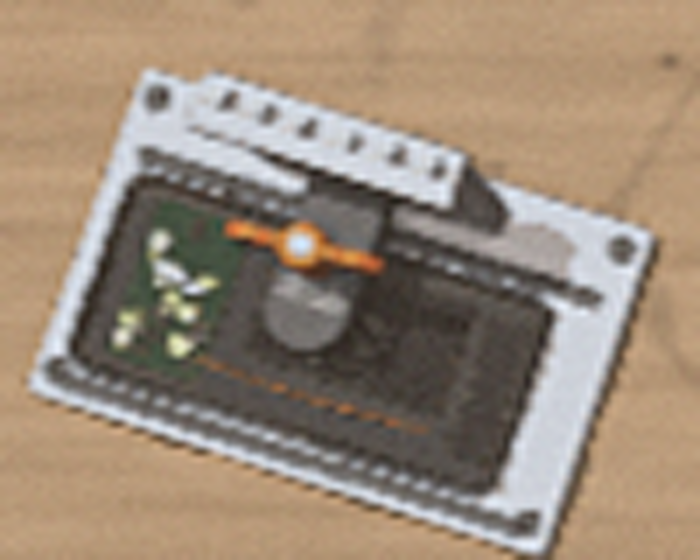

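View pics/cs.png

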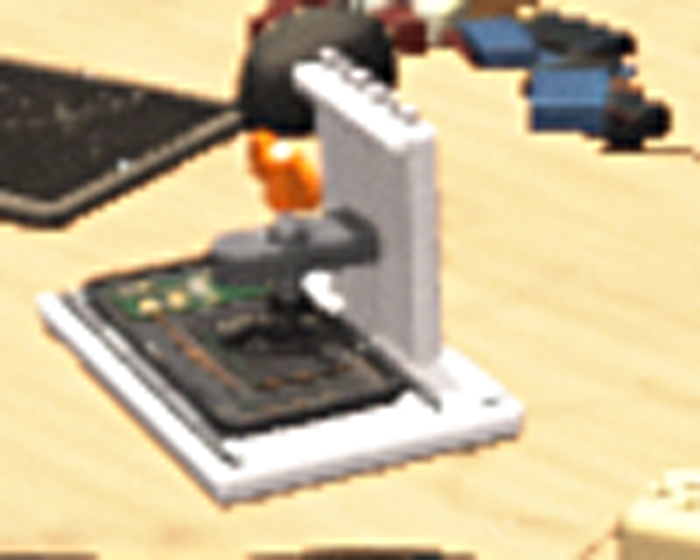

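The top crop gives the base plate corners at about (145,70), (657,235), (548,555) and (32,390). The wings run from (228,230) to (382,265) around the hub at (303,245), so they lie nearly along fixture y. The scene crop confirms the lip overhangs behind the screw. Next I'll fit the fixture pose.

```bash
python3 - <<'E'
from h import *
np.set_printoptions(precision=4,suppress=True)
from scipy.optimize import least_squares
p=ctrl.read_camera("top")
f=lambda u,v:(160+(u-3)/7,172+(v-3)/7)
W=[ray(p,*f(*c),0.012)[:2] for c in [(145,70),(657,235),(548,555),(32,390)]]
L=np.array([(52,95),(52,-95),(-70,-95),(-70,95)])/1e3
def T(q,l): c,s=np.cos(q[2]),np.sin(q[2]); return l@np.array([[c,s],[-s,c]])+q[:2]
r=least_squares(lambda q:(T(q,L)-W).ravel(),[.54,.13,-.3]); print(r.x,np.degrees(r.x[2]),r.fun*1e3)
for z in (.082,.084,.09): print("hub",z,ray(p,*f(303,245),z))
a,b=[ray(p,*f(*c),.083)[:2] for c in [(228,230),(382,265)]]
print("wing mid",(a+b)/2,np.linalg.norm(a-b),"phi L",np.degrees(np.arctan2(*(a-b)[::-1])-r.x[2]))
s=ray(p,*f(465,160),.106);print("lip corner TR fixture coords",(s[:2]-r.x[:2])@np.array([[np.cos(r.x[2]),-np.sin(r.x[2])],[np.sin(r.x[2]),np.cos(r.x[2])]]))
# cross-check in scene view
q=ctrl.read_camera("scene")
for l,z in [((52,-95),12),((-70,-95),12),((-70,95),12),((0,0),84),((24,-45),106)]:
    P=T(r.x,np.array(l)/1e3); print(l,(px(q,[*P,z/1e3])-[222,185])*7+3)
E
```

```text
[ 0.5482  0.1325 -0.3102] -17.772050383062428 [ 1.1668 -0.4225  1.6013 -0.9885 -1.5676  0.0444 -1.2005  1.3666]
hub 0.082 [0.5502 0.1352 0.082 ]
hub 0.084 [0.5499 0.1348 0.084 ]
hub 0.09 [0.5488 0.1335 0.09  ]
wing mid [0.5492 0.1343] 0.05189033401793521 phi L 94.92733586802191
lip corner TR fixture coords [ 0.0409 -0.0435]
(52, -95) [537.6892 409.4012]
(-70, -95) [230.0758 481.7741]
(-70, 95) [ 44.6701 298.6007]
(0, 0) [294.2527 171.6651]
(24, -45) [401.0998 141.9734]
```

```bash
cat > plan.py <<'E'
from h import *
import json,sys
O=np.array([.549,.1335]); PSI=-17.8
def pose(phi,z,gap=0,r=25):   # pusher (radial tool y, half depth 11) behind a wing at fixture angle phi
    a=np.radians(phi+PSI); u=np.array([np.cos(a),np.sin(a)]); t=np.array([u[1],-u[0]])
    xy=O+(r*u-(13.5+gap)*t)/1e3
    yaw=phi+PSI-90
    while yaw>185: yaw-=360
    while yaw<-58: yaw+=360
    return [*xy,z,yaw]
def Rm(yaw): c,s=np.cos(np.radians(yaw)),np.sin(np.radians(yaw)); return np.array([[c,s,0],[s,-c,0],[0,0,-1]])
def load(): return json.load(open("cmd.json"))
def rows(c,targets,op=-1):
    out=[]; last=c
    for t in targets:
        d=np.round(Rm(c[3]).T@(np.array(t[:3])-c[:3])*1e3); y=round(c[3]-t[3])
        out.append(f"0 0 {y} {d[0]:.0f} {d[1]:.0f} {d[2]:.0f} {op}".replace("-0 ","0 "))
        last=[*(np.array(c[:3])+Rm(c[3])@d/1e3),c[3]-y]
    print("; ".join(out)); json.dump(list(map(float,last)),open("cmd.json","w"))
def st():
    s=ctrl.get_state(); m=R.from_quat(s["tcp_rot"]).as_matrix()
    print("t",s["time"],"pos",np.round(s["eef_pos"],4),"yaw",np.degrees(np.arctan2(m[1,0],m[0,0])).round(1),"q",np.round(s["qpos"],2),"F",np.round(s["contact_force"],1),"op",s["opening"])
E
python3 - <<'E'
from plan import *
st()
c=[.2646,-.621,.25,23.1]
g=pose(95,.17,gap=6); print(g)
def lerp(a,b,n): return [list(np.array(a)+(np.array(b)-a)*i/n) for i in range(1,n+1)]
L=lerp(c,g,16)
rows(c,L[:8]); c=load(); rows(c,L[8:15]+[g])
E
```

```text
t 1.3 pos [ 0.2646 -0.621   0.25  ] yaw 23.1 q [-1.32  0.29  1.58  0.    1.28 -0.15] F [ 0.9 -0.1 -0.3] op 0.999590805680516
[np.float64(0.5355233000315283), np.float64(0.1621989295612187), 0.17, -12.799999999999997]
0 0 2 35 -38 5 -1; 0 0 4 70 -77 10 -1; 0 0 7 104 -115 15 -1; 0 0 9 139 -154 20 -1; 0 0 11 174 -192 25 -1; 0 0 13 209 -230 30 -1; 0 0 16 243 -269 35 -1; 0 0 18 278 -307 40 -1
0 0 2 21 -47 5 -1; 0 0 4 43 -95 10 -1; 0 0 7 64 -142 15 -1; 0 0 9 85 -189 20 -1; 0 0 11 106 -236 25 -1; 0 0 13 128 -284 30 -1; 0 0 16 149 -331 35 -1; 0 0 18 170 -378 40 -1
```

Request:
{"method": "send_rows", "body": {
  "rows": "0 0 2 35 -38 5 -1; 0 0 4 70 -77 10 -1; 0 0 7 104 -115 15 -1; 0 0 9 139 -154 20 -1; 0 0 11 174 -192 25 -1; 0 0 13 209 -230 30 -1; 0 0 16 243 -269 35 -1; 0 0 18 278 -307 40 -1",
  "grip_force": 20
}}

```text
time: 2.3
eef_pos: [0.4004, -0.228, 0.2102]
tcp_rot: [0.999, 0.043, 0.0, 0.0]
contact_force: [0.4, -0.0, 0.5]
opening: 0.002
finger_force: 0.0
```

Request:
{"method": "send_rows", "body": {
  "rows": "0 0 2 21 -47 5 -1; 0 0 4 43 -95 10 -1; 0 0 7 64 -142 15 -1; 0 0 9 85 -189 20 -1; 0 0 11 106 -236 25 -1; 0 0 13 128 -284 30 -1; 0 0 16 149 -331 35 -1; 0 0 18 170 -378 40 -1"
}}

```text
time: 3.3
eef_pos: [0.5365, 0.1638, 0.1702]
tcp_rot: [0.994, -0.113, 0.0, -0.0]
contact_force: [0.7, -0.6, 0.2]
opening: -0.001
finger_force: 0.0
```

```bash
python3 - <<'E'
from plan import *
st(); c=load(); print(c)
p=ctrl.read_camera("scene"); st()
cv2.imwrite("pics/s1.png",cv2.resize(p["color"][130:250,190:340,::-1],None,fx=5,fy=5,interpolation=cv2.INTER_CUBIC))
s=ctrl.get_state(); e=np.array(s["eef_pos"])
for dz in (0,-.019): print((px(p,e+[0,0,dz])-[190,130])*5)
rows(c,[pose(95,.12,6),pose(95,.089,6),pose(95,.089,6)])
E
```

```text
t 3.3 pos [0.5365 0.1638 0.1702] yaw -13.0 q [ 0.12  0.12  1.93 -0.    1.1   1.91] F [ 0.7 -0.6  0.2] op -0.0005974604753249212
[0.5355878183624656, 0.1620704712861295, 0.16999999999999998, -12.899999999999999]
t 3.35 pos [0.5372 0.1684 0.1697] yaw -12.9 q [0.12 0.12 1.92 0.   1.09 1.92] F [-1.3  2.2  0.3] op 0.0012435277347627005
[297.23821344 228.82100148]
[299.60357578 264.10286238]
0 0 0 0 0 50 -1; 0 0 0 0 0 81 -1; 0 0 0 0 0 81 -1
```

View pics/s1.png

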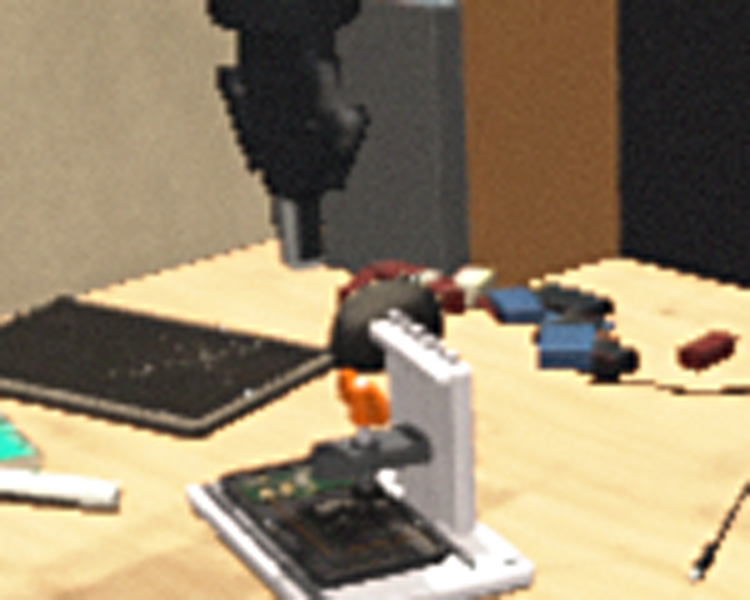

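Fingertips show at about (300,267), and I predicted row 264, so the 19 mm tip offset holds. I'll lower to the left flank behind the left wing and push.

```bash
python3 - <<'E'
from plan import *
c=[0.5355878183624656, 0.1620704712861295, 0.17, -12.9]
Z=.090
rows(c,[pose(95,.13,6,23),pose(95,Z,6,23),pose(95,Z,6,23)]); 
c=load(); rows(c,[pose(a,Z,0,23) for a in (95,91,86,81,76,71,66,66)])
E
```

```text
0 0 0 0 2 40 -1; 0 0 0 0 2 80 -1; 0 0 0 0 2 80 -1
0 0 0 6 0 0 -1; 0 0 4 8 -1 0 -1; 0 0 9 10 -2 0 -1; 0 0 14 12 -3 0 -1; 0 0 19 14 -3 0 -1; 0 0 24 16 -4 0 -1; 0 0 29 19 -4 0 -1; 0 0 29 19 -4 0 -1
```

Request:
{"method": "send_rows", "body": {
  "rows": "0 0 0 0 2 40 -1; 0 0 0 0 2 80 -1; 0 0 0 0 2 80 -1"
}}

```text
time: 3.72
eef_pos: [0.5326, 0.1598, 0.0866]
tcp_rot: [0.994, -0.112, -0.004, 0.001]
contact_force: [-1.0, -1.1, 0.0]
opening: 0.005
finger_force: 0.0
```

Request:
{"method": "send_rows", "body": {
  "rows": "0 0 0 6 0 0 -1; 0 0 4 8 -1 0 -1; 0 0 9 10 -2 0 -1; 0 0 14 12 -3 0 -1; 0 0 19 14 -3 0 -1; 0 0 24 16 -4 0 -1; 0 0 29 19 -4 0 -1; 0 0 29 19 -4 0 -1"
}}

```text
time: 4.72
eef_pos: [0.5563, 0.1598, 0.0923]
tcp_rot: [0.934, -0.357, 0.001, -0.001]
contact_force: [-1.4, 0.1, 1.5]
opening: 0.003
finger_force: 0.6
```

```bash
python3 - <<'E'
from plan import *
st(); c=load(); print(c)
Z=.09
# back off, up, over to right flank, turning back ; needs 180ish turn
b=pose(66,Z,8,23); up=pose(66,.145,8,23)
tgt=pose(-105,.145,2,23); print(b,tgt)
n=18
path=[b]+[[*(np.array(up[:3])+(np.array(tgt[:3])-up[:3])*min(1,i/8)),up[3]+(tgt[3]-up[3])*i/n] for i in range(1,n+1)]
path+=[pose(-105,.12,2,23),pose(-105,Z,2,23),pose(-105,Z,2,23)]
for k in range(0,len(path),8):
    rows(c,path[k:k+8]); c=load()
E
```

```text
t 4.725 pos [0.5563 0.1598 0.0923] yaw -41.9 q [0.1  0.26 1.93 0.   0.96 2.41] F [-1.4  0.1  1.5] op 0.003423164805391477
[0.5545547812841207, 0.15977824147030387, 0.09000000000000001, -41.9]
[np.float64(0.5483025128225559), np.float64(0.16497639610306908), 0.09, -41.8] [np.float64(0.5495694935176801), np.float64(0.10577049086021681), 0.145, 147.2]
0 0 0 -8 0 0 -1; 0 0 -11 -3 6 -55 -1; 0 0 -21 2 11 -55 -1; 0 0 -32 7 17 -55 -1; 0 0 -42 12 22 -55 -1; 0 0 -53 17 27 -55 -1; 0 0 -63 22 33 -55 -1; 0 0 -74 27 38 -55 -1
0 0 -10 -4 7 0 -1; 0 0 -21 -4 7 0 -1; 0 0 -31 -4 7 0 -1; 0 0 -42 -4 7 0 -1; 0 0 -52 -4 7 0 -1; 0 0 -63 -4 7 0 -1; 0 0 -73 -4 7 0 -1; 0 0 -84 -4 7 0 -1
0 0 -10 0 0 0 -1; 0 0 -21 0 0 0 -1; 0 0 -31 0 0 0 -1; 0 0 -31 0 0 25 -1; 0 0 -31 0 0 55 -1; 0 0 -31 0 0 55 -1
```

Request:
{"method": "send_rows", "body": {
  "rows": "0 0 0 -8 0 0 -1; 0 0 -11 -3 6 -55 -1; 0 0 -21 2 11 -55 -1; 0 0 -32 7 17 -55 -1; 0 0 -42 12 22 -55 -1; 0 0 -53 17 27 -55 -1; 0 0 -63 22 33 -55 -1; 0 0 -74 27 38 -55 -1"
}}

```text
time: 5.72
eef_pos: [0.5499, 0.1134, 0.146]
tcp_rot: [0.961, 0.278, 0.001, 0.0]
contact_force: [-0.4, 0.2, 0.1]
opening: 0.006
finger_force: 0.0
```

Request:
{"method": "send_rows", "body": {
  "rows": "0 0 -10 -4 7 0 -1; 0 0 -21 -4 7 0 -1; 0 0 -31 -4 7 0 -1; 0 0 -42 -4 7 0 -1; 0 0 -52 -4 7 0 -1; 0 0 -63 -4 7 0 -1; 0 0 -73 -4 7 0 -1; 0 0 -84 -4 7 0 -1"
}}

```text
time: 6.72
eef_pos: [0.5502, 0.1056, 0.1459]
tcp_rot: [0.53, 0.848, 0.001, 0.001]
contact_force: [0.3, 0.5, -0.7]
opening: -0.0
finger_force: 0.0
```

```bash
python3 - <<'E'
from plan import *
st(); 
p=ctrl.read_camera("scene"); q=ctrl.read_camera("top")
a=cv2.resize(p["color"][160:250,225:295,::-1],None,fx=5.6,fy=5.6,interpolation=cv2.INTER_CUBIC)
b=cv2.resize(q["color"][172:252,160:260,::-1],None,fx=4,fy=4,interpolation=cv2.INTER_CUBIC)
b=cv2.copyMakeBorder(b,0,a.shape[0]-b.shape[0],0,0,cv2.BORDER_CONSTANT)
cv2.imwrite("pics/s2.png",np.hstack([a,b]))
E
```

```text
t 6.725 pos [0.5502 0.1056 0.1459] yaw 116.0 q [ 0.01  0.14  1.95 -0.    1.05 -0.44] F [ 0.3  0.5 -0.7] op -0.0001828452710854333
```

View pics/s2.png

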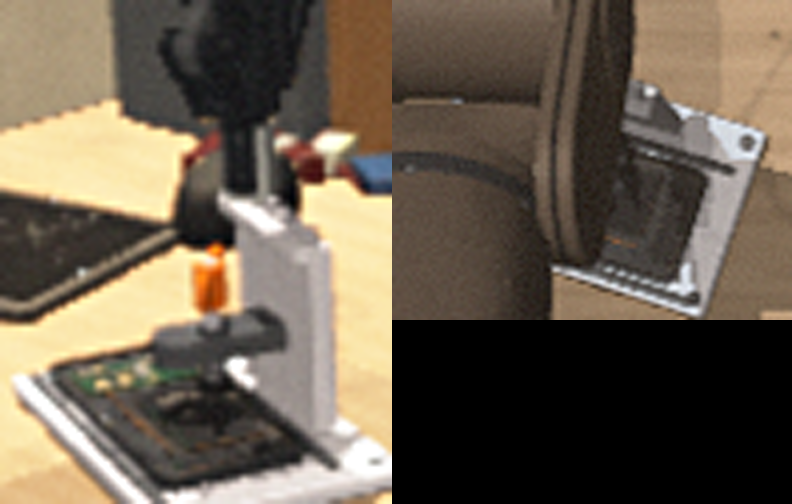

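The scene half shows the wing end-on to the camera at about (210,280), which fits φ ≈ -114°. The first push worked. Next: descend and do the full stroke.

Request:
{"method": "send_rows", "body": {
  "rows": "0 0 -10 0 0 0 -1; 0 0 -21 0 0 0 -1; 0 0 -31 0 0 0 -1; 0 0 -31 0 0 25 -1; 0 0 -31 0 0 55 -1; 0 0 -31 0 0 55 -1"
}}

```text
time: 7.58
eef_pos: [0.5479, 0.1055, 0.0879]
tcp_rot: [0.289, 0.957, -0.001, -0.002]
contact_force: [0.4, -0.6, 0.1]
opening: -0.005
finger_force: 0.0
```

```bash
python3 - <<'E'
from plan import *
st(); c=load(); print(c)
Z=.09
path=[pose(-105-9.5*i,Z,0,23) for i in range(1,21)]; print(path[-1])
path+=[path[-1]]
for k in range(0,len(path),8):
    rows(c,path[k:k+8]); c=load()
E
```

```text
t 7.575 pos [0.5479 0.1055 0.0879] yaw 146.5 q [ 0.01  0.23  1.97 -0.    0.95 -0.98] F [ 0.4 -0.6  0.1] op -0.005142149187665246
[0.5496048582955602, 0.10540747594805447, 0.09000000000000002, 147.1]
[np.float64(0.5547217968272261), np.float64(0.15954824449109664), 0.09, -42.80000000000001]
0 0 9 6 -2 0 -1; 0 0 19 10 -3 0 -1; 0 0 28 15 -3 0 -1; 0 0 38 19 -3 0 -1; 0 0 47 24 -2 0 -1; 0 0 57 28 -1 0 -1; 0 0 66 31 2 0 -1; 0 0 76 35 5 0 -1
0 0 9 4 -2 0 -1; 0 0 19 8 -3 0 -1; 0 0 28 12 -4 0 -1; 0 0 38 17 -3 0 -1; 0 0 47 21 -2 0 -1; 0 0 57 25 -1 0 -1; 0 0 66 29 1 0 -1; 0 0 76 32 4 0 -1
0 0 9 4 -2 0 -1; 0 0 19 9 -3 0 -1; 0 0 28 13 -4 0 -1; 0 0 38 17 -3 0 -1; 0 0 38 17 -3 0 -1
```

Request:
{"method": "send_rows", "body": {
  "rows": "0 0 9 6 -2 0 -1; 0 0 19 10 -3 0 -1; 0 0 28 15 -3 0 -1; 0 0 38 19 -3 0 -1; 0 0 47 24 -2 0 -1; 0 0 57 28 -1 0 -1; 0 0 66 31 2 0 -1; 0 0 76 35 5 0 -1"
}}

```text
time: 8.57
eef_pos: [0.5241, 0.1286, 0.0916]
tcp_rot: [0.818, 0.575, 0.001, 0.001]
contact_force: [0.3, -0.5, -1.2]
opening: 0.001
finger_force: 0.6
```

Request:
{"method": "send_rows", "body": {
  "rows": "0 0 9 4 -2 0 -1; 0 0 19 8 -3 0 -1; 0 0 28 12 -4 0 -1; 0 0 38 17 -3 0 -1; 0 0 47 21 -2 0 -1; 0 0 57 25 -1 0 -1; 0 0 66 29 1 0 -1; 0 0 76 32 4 0 -1"
}}

```text
time: 9.57
eef_pos: [0.5376, 0.1578, 0.0911]
tcp_rot: [0.999, -0.051, -0.0, 0.0]
contact_force: [-1.2, -0.1, -1.4]
opening: 0.001
finger_force: 1.0
```

Request:
{"method": "send_rows", "body": {
  "rows": "0 0 9 4 -2 0 -1; 0 0 19 9 -3 0 -1; 0 0 28 13 -4 0 -1; 0 0 38 17 -3 0 -1; 0 0 38 17 -3 0 -1"
}}

```text
time: 10.2
eef_pos: [0.5555, 0.1594, 0.0912]
tcp_rot: [0.929, -0.37, 0.0, -0.001]
contact_force: [-1.0, 1.6, -0.0]
opening: -0.001
finger_force: 0.8
```

```bash
cat > ret.py <<'E'
from plan import *
st(); c=load(); print(c)
Z=.09
b=pose(66,Z,8,23); up=pose(66,.145,8,23); tgt=pose(-105,.145,2,23); n=18
path=[b]+[[*(np.array(up[:3])+(np.array(tgt[:3])-up[:3])*min(1,i/8)),up[3]+(tgt[3]-up[3])*i/n] for i in range(1,n+1)]
path+=[pose(-105,.12,2,23),pose(-105,Z,2,23),pose(-105,Z,2,23)]
for k in range(0,len(path),8):
    rows(c,path[k:k+8]); c=load()
print(c)
E
python3 ret.py
```

```text
t 10.2 pos [0.5555 0.1594 0.0912] yaw -43.4 q [0.1  0.26 1.93 0.   0.96 2.43] F [-1.   1.6 -0. ] op -0.0007117100927239333
[0.5542778549089176, 0.15913269102392635, 0.09000000000000002, -42.900000000000006]
0 0 -1 -8 0 0 -1; 0 0 -12 -3 5 -55 -1; 0 0 -22 2 10 -55 -1; 0 0 -33 7 16 -55 -1; 0 0 -43 12 21 -55 -1; 0 0 -54 17 26 -55 -1; 0 0 -64 23 32 -55 -1; 0 0 -75 28 37 -55 -1
0 0 -10 -4 6 0 -1; 0 0 -21 -4 6 0 -1; 0 0 -31 -4 6 0 -1; 0 0 -42 -4 6 0 -1; 0 0 -52 -4 6 0 -1; 0 0 -63 -4 6 0 -1; 0 0 -73 -4 6 0 -1; 0 0 -84 -4 6 0 -1
0 0 -10 0 0 0 -1; 0 0 -21 0 0 0 -1; 0 0 -31 0 0 0 -1; 0 0 -31 0 0 25 -1; 0 0 -31 0 0 55 -1; 0 0 -31 0 0 55 -1
[0.549402287715064, 0.10576009359157848, 0.09000000000000002, 147.1]
```

Request:
{"method": "send_rows", "body": {
  "rows": "0 0 -1 -8 0 0 -1; 0 0 -12 -3 5 -55 -1; 0 0 -22 2 10 -55 -1; 0 0 -33 7 16 -55 -1; 0 0 -43 12 21 -55 -1; 0 0 -54 17 26 -55 -1; 0 0 -64 23 32 -55 -1; 0 0 -75 28 37 -55 -1"
}}

```text
time: 11.2
eef_pos: [0.55, 0.1128, 0.1458]
tcp_rot: [0.962, 0.274, 0.001, 0.0]
contact_force: [-0.6, -0.4, -0.6]
opening: -0.0
finger_force: 0.0
```

Request:
{"method": "send_rows", "body": {
  "rows": "0 0 -10 -4 6 0 -1; 0 0 -21 -4 6 0 -1; 0 0 -31 -4 6 0 -1; 0 0 -42 -4 6 0 -1; 0 0 -52 -4 6 0 -1; 0 0 -63 -4 6 0 -1; 0 0 -73 -4 6 0 -1; 0 0 -84 -4 6 0 -1"
}}

```text
time: 12.2
eef_pos: [0.5497, 0.1059, 0.1458]
tcp_rot: [0.533, 0.846, 0.0, 0.001]
contact_force: [-1.0, -0.1, -0.1]
opening: 0.001
finger_force: 0.0
```

Request:
{"method": "send_rows", "body": {
  "rows": "0 0 -10 0 0 0 -1; 0 0 -21 0 0 0 -1; 0 0 -31 0 0 0 -1; 0 0 -31 0 0 25 -1; 0 0 -31 0 0 55 -1; 0 0 -31 0 0 55 -1"
}}

```text
time: 12.95
eef_pos: [0.5476, 0.1058, 0.0881]
tcp_rot: [0.291, 0.957, -0.001, -0.002]
contact_force: [-0.6, -0.1, 0.0]
opening: -0.003
finger_force: 0.0
```

Request:
{"method": "send_rows", "body": {
  "rows": "0 0 9 6 -2 0 -1; 0 0 19 10 -3 0 -1; 0 0 28 15 -3 0 -1; 0 0 38 19 -3 0 -1; 0 0 47 24 -2 0 -1; 0 0 57 28 -1 0 -1; 0 0 66 31 2 0 -1; 0 0 76 35 5 0 -1"
}}

```text
time: 13.95
eef_pos: [0.524, 0.1293, 0.0918]
tcp_rot: [0.82, 0.572, 0.001, 0.001]
contact_force: [0.8, -1.0, -1.3]
opening: 0.003
finger_force: 0.6
```

Request:
{"method": "send_rows", "body": {
  "rows": "0 0 9 4 -2 0 -1; 0 0 19 8 -3 0 -1; 0 0 28 12 -4 0 -1; 0 0 38 17 -3 0 -1; 0 0 47 21 -2 0 -1; 0 0 57 25 -1 0 -1; 0 0 66 29 1 0 -1; 0 0 76 32 4 0 -1"
}}

```text
time: 14.95
eef_pos: [0.5378, 0.1583, 0.0913]
tcp_rot: [0.999, -0.054, -0.0, 0.0]
contact_force: [-2.5, -0.1, -0.3]
opening: 0.001
finger_force: 1.0
```

Request:
{"method": "send_rows", "body": {
  "rows": "0 0 9 4 -2 0 -1; 0 0 19 9 -3 0 -1; 0 0 28 13 -4 0 -1; 0 0 38 17 -3 0 -1; 0 0 38 17 -3 0 -1"
}}

```text
time: 15.58
eef_pos: [0.5556, 0.1598, 0.0913]
tcp_rot: [0.928, -0.373, 0.0, -0.0]
contact_force: [-0.3, 2.0, -0.2]
opening: -0.0
finger_force: 0.9
```

```bash
python3 - <<'E'
import json
json.dump([0.5541,0.1595,0.09,-42.9],open('cmd.json','w'))
E
python3 ret.py
```

```text
t 15.575 pos [0.5556 0.1598 0.0913] yaw -43.8 q [0.1  0.26 1.93 0.   0.96 2.44] F [-0.3  2.  -0.2] op -0.0003473666035319224
[0.5541, 0.1595, 0.09, -42.9]
0 0 -1 -8 0 0 -1; 0 0 -12 -3 5 -55 -1; 0 0 -22 2 11 -55 -1; 0 0 -33 7 16 -55 -1; 0 0 -43 13 21 -55 -1; 0 0 -54 18 27 -55 -1; 0 0 -64 23 32 -55 -1; 0 0 -75 28 37 -55 -1
0 0 -10 -4 6 0 -1; 0 0 -21 -4 6 0 -1; 0 0 -31 -4 6 0 -1; 0 0 -42 -4 6 0 -1; 0 0 -52 -4 6 0 -1; 0 0 -63 -4 6 0 -1; 0 0 -73 -4 6 0 -1; 0 0 -84 -4 6 0 -1
0 0 -10 0 0 0 -1; 0 0 -21 0 0 0 -1; 0 0 -31 0 0 0 -1; 0 0 -31 0 0 25 -1; 0 0 -31 0 0 55 -1; 0 0 -31 0 0 55 -1
[0.5492244328061466, 0.10612740256765213, 0.09, 147.1]
```

Request:
{"method": "send_rows", "body": {
  "rows": "0 0 -1 -8 0 0 -1; 0 0 -12 -3 5 -55 -1; 0 0 -22 2 11 -55 -1; 0 0 -33 7 16 -55 -1; 0 0 -43 13 21 -55 -1; 0 0 -54 18 27 -55 -1; 0 0 -64 23 32 -55 -1; 0 0 -75 28 37 -55 -1"
}}

```text
time: 16.58
eef_pos: [0.5499, 0.1132, 0.1459]
tcp_rot: [0.963, 0.27, 0.001, 0.0]
contact_force: [0.1, 0.2, -0.8]
opening: -0.0
finger_force: 0.0
```

Request:
{"method": "send_rows", "body": {
  "rows": "0 0 -10 -4 6 0 -1; 0 0 -21 -4 6 0 -1; 0 0 -31 -4 6 0 -1; 0 0 -42 -4 6 0 -1; 0 0 -52 -4 6 0 -1; 0 0 -63 -4 6 0 -1; 0 0 -73 -4 6 0 -1; 0 0 -84 -4 6 0 -1"
}}

```text
time: 17.58
eef_pos: [0.5495, 0.1063, 0.1459]
tcp_rot: [0.537, 0.844, 0.0, 0.001]
contact_force: [0.2, -0.2, -0.1]
opening: 0.003
finger_force: 0.0
```

Request:
{"method": "send_rows", "body": {
  "rows": "0 0 -10 0 0 0 -1; 0 0 -21 0 0 0 -1; 0 0 -31 0 0 0 -1; 0 0 -31 0 0 25 -1; 0 0 -31 0 0 55 -1; 0 0 -31 0 0 57 -1; 0 0 -31 0 0 57 -1"
}}

```text
time: 18.45
eef_pos: [0.5499, 0.1062, 0.0891]
tcp_rot: [0.296, 0.955, 0.0, 0.001]
contact_force: [-0.5, 0.7, 0.8]
opening: 0.001
finger_force: 0.0
```

```bash
cat > push.py <<'E'
from plan import *
a0,n,step=map(float,sys.argv[1:4]); st(); c=load(); 
p=[pose(a0-step*i,c[2],0,23) for i in range(1,int(n)+1)]
rows(c,p+[p[-1]]); print(load())
E
python3 - <<'E'
import json
json.dump([0.5492,0.1061,0.088,147.1],open('cmd.json','w'))
E
python3 push.py -107 6 8
```

```text
t 18.45 pos [0.5499 0.1062 0.0891] yaw 145.6 q [ 0.01  0.23  1.97 -0.    0.94 -0.96] F [-0.5  0.7  0.8] op 0.0010027251903928624
0 0 10 6 -2 0 -1; 0 0 18 9 -3 0 -1; 0 0 26 13 -4 0 -1; 0 0 34 17 -4 0 -1; 0 0 42 20 -3 0 -1; 0 0 50 24 -2 0 -1; 0 0 50 24 -2 0 -1
[0.5279627743512728, 0.11745694706974728, 0.088, 97.1]
```

Request:
{"method": "send_rows", "body": {
  "rows": "0 0 10 6 -2 0 -1; 0 0 18 9 -3 0 -1; 0 0 26 13 -4 0 -1; 0 0 34 17 -4 0 -1; 0 0 34 17 -4 0 -1"
}}

```text
time: 19.08
eef_pos: [0.5342, 0.1124, 0.0899]
tcp_rot: [0.562, 0.827, 0.001, 0.001]
contact_force: [0.7, 0.5, -0.1]
opening: -0.001
finger_force: 0.2
```

```bash
cat > push.py <<'E'
from plan import *
st(); c=load(); a0=c[3]+90-PSI; print(a0)
n,step=map(float,sys.argv[1:3])
for k in range(int(sys.argv[3])):
    c=load(); a=a0-n*step*k
    p=[pose(a-step*i,c[2],0,23) for i in range(1,int(n)+1)]
    rows(c,p+[p[-1]])
print(load())
E
python3 - <<'E'
import sys; sys.path.insert(0,'.')
from plan import *
c=[0.5492,0.1061,0.088,147.1]; x=np.array(c[:3])+Rm(c[3])@np.array([17,-4,0])/1e3
print(x,pose(-141,.088,0,23)); json.dump([*x,c[3]-34],open('cmd.json','w'))
E
python3 push.py 2 5 4
```

```text
[0.53275376 0.11197549 0.088     ] [np.float64(0.5324384842681515), np.float64(0.11259626357170247), 0.088, 111.19999999999999]
t 19.075 pos [0.5342 0.1124 0.0899] yaw 111.7 q [ 0.02  0.19  2.01 -0.    0.94 -0.36] F [ 0.7  0.5 -0.1] op -0.001248108014839269
220.9
0 0 5 2 -1 0 -1; 0 0 10 4 -2 0 -1; 0 0 10 4 -2 0 -1
0 0 5 2 -1 0 -1; 0 0 10 4 -2 0 -1; 0 0 10 4 -2 0 -1
0 0 5 3 -1 0 -1; 0 0 10 5 -2 0 -1; 0 0 10 5 -2 0 -1
0 0 5 2 -1 0 -1; 0 0 10 4 -2 0 -1; 0 0 10 4 -2 0 -1
[0.5227177811436524, 0.12740852797239466, 0.088, 73.1]
```

Request:
{"method": "send_rows", "body": {
  "rows": "0 0 5 2 -1 0 -1; 0 0 10 4 -2 0 -1; 0 0 10 4 -2 0 -1"
}}

```text
time: 19.45
eef_pos: [0.5307, 0.1153, 0.0892]
tcp_rot: [0.631, 0.776, 0.001, 0.001]
contact_force: [0.8, -1.0, 0.6]
opening: 0.002
finger_force: 0.5
```

Request:
{"method": "send_rows", "body": {
  "rows": "0 0 5 2 -1 0 -1; 0 0 10 4 -2 0 -1; 0 0 10 4 -2 0 -1"
}}

```text
time: 19.82
eef_pos: [0.5275, 0.1189, 0.0887]
tcp_rot: [0.696, 0.718, 0.0, 0.0]
contact_force: [-0.0, -1.4, 0.3]
opening: -0.003
finger_force: 0.4
```

Request:
{"method": "send_rows", "body": {
  "rows": "0 0 5 3 -1 0 -1; 0 0 10 5 -2 0 -1; 0 0 10 5 -2 0 -1"
}}

```text
time: 20.2
eef_pos: [0.5251, 0.1239, 0.0883]
tcp_rot: [0.756, 0.654, 0.0, 0.0]
contact_force: [0.2, -0.5, -0.0]
opening: -0.004
finger_force: 0.3
```

Request:
{"method": "send_rows", "body": {
  "rows": "0 0 5 2 -1 0 -1; 0 0 10 4 -2 0 -1; 0 0 10 4 -2 0 -1"
}}

```text
time: 20.58
eef_pos: [0.5236, 0.1281, 0.0881]
tcp_rot: [0.81, 0.586, 0.0, -0.0]
contact_force: [-1.3, 0.2, 0.2]
opening: 0.001
finger_force: 0.4
```

```bash
python3 push.py 2 5 10
```

```text
t 20.575 pos [0.5236 0.1281 0.0881] yaw 71.7 q [0.05 0.18 2.02 0.   0.93 0.37] F [-1.3  0.2  0.2] op 0.0010090880912653614
180.9
0 0 5 2 -1 0 -1; 0 0 10 4 -2 0 -1; 0 0 10 4 -2 0 -1
0 0 5 2 -1 0 -1; 0 0 10 4 -2 0 -1; 0 0 10 4 -2 0 -1
0 0 5 3 -1 0 -1; 0 0 10 5 -2 0 -1; 0 0 10 5 -2 0 -1
0 0 5 2 -1 0 -1; 0 0 10 4 -2 0 -1; 0 0 10 4 -2 0 -1
0 0 5 2 -1 0 -1; 0 0 10 4 -2 0 -1; 0 0 10 4 -2 0 -1
0 0 5 2 -1 0 -1; 0 0 10 4 -2 0 -1; 0 0 10 4 -2 0 -1
0 0 5 3 -1 0 -1; 0 0 10 5 -2 0 -1; 0 0 10 5 -2 0 -1
0 0 5 2 -1 0 -1; 0 0 10 4 -2 0 -1; 0 0 10 4 -2 0 -1
0 0 5 2 -1 0 -1; 0 0 10 4 -2 0 -1; 0 0 10 4 -2 0 -1
0 0 5 2 -1 0 -1; 0 0 10 4 -2 0 -1; 0 0 10 4 -2 0 -1
[0.5470257506429471, 0.16050114914885064, 0.088, -26.900000000000006]
```

Request:
{"method": "send_rows", "body": {
  "rows": "0 0 5 2 -1 0 -1; 0 0 10 4 -2 0 -1; 0 0 10 4 -2 0 -1"
}}

```text
time: 20.95
eef_pos: [0.5228, 0.1325, 0.088]
tcp_rot: [0.858, 0.513, -0.0, -0.0]
contact_force: [-0.7, -1.2, 0.9]
opening: 0.002
finger_force: 0.4
```

Request:
{"method": "send_rows", "body": {
  "rows": "0 0 5 2 -1 0 -1; 0 0 10 4 -2 0 -1; 0 0 10 4 -2 0 -1"
}}

```text
time: 21.32
eef_pos: [0.5228, 0.137, 0.0878]
tcp_rot: [0.9, 0.436, -0.0, -0.0]
contact_force: [0.1, -0.3, 0.1]
opening: 0.0
finger_force: 0.4
```

Request:
{"method": "send_rows", "body": {
  "rows": "0 0 5 3 -1 0 -1; 0 0 10 5 -2 0 -1; 0 0 10 5 -2 0 -1"
}}

```text
time: 21.7
eef_pos: [0.5242, 0.1421, 0.0877]
tcp_rot: [0.934, 0.356, -0.001, -0.0]
contact_force: [-1.6, -0.4, -0.9]
opening: -0.001
finger_force: 0.7
```

Request:
{"method": "send_rows", "body": {
  "rows": "0 0 5 2 -1 0 -1; 0 0 10 4 -2 0 -1; 0 0 10 4 -2 0 -1"
}}

```text
time: 22.08
eef_pos: [0.5239, 0.1448, 0.0874]
tcp_rot: [0.962, 0.274, -0.004, 0.001]
contact_force: [-5.8, -6.0, 3.8]
opening: 0.001
finger_force: 4.4
```

Request:
{"method": "send_rows", "body": {
  "rows": "0 0 3 1 0 0 -1; 0 0 6 3 -1 0 -1; 0 0 6 3 -1 0 -1; 0 0 6 3 -1 0 -1"
}}

```text
time: 22.58
eef_pos: [0.5237, 0.1463, 0.0871]
tcp_rot: [0.975, 0.224, -0.008, 0.001]
contact_force: [-12.9, -9.3, 8.2]
opening: -0.001
finger_force: 7.9
```

```bash
python3 - <<'E'
from plan import *
st(); print(pose(-213,.088,0,23),pose(-219,.088,0,23))
E
```

```text
t 22.575 pos [0.5237 0.1463 0.0871] yaw 25.9 q [ 0.09  0.2   2.   -0.01  0.95  1.21] F [-12.9  -9.3   8.2] op -0.0013478084156401146
[np.float64(0.5240015754412021), np.float64(0.14279132765422065), 0.088, 39.19999999999999] [np.float64(0.5251097276279754), np.float64(0.1453534756924067), 0.088, 33.19999999999999]
```

The stop is reached: 18 N straight against the wing face with no further motion, after about 8.5 rad turned in total. Now I'll back off, rise, and move clear.

Request:
{"method": "send_rows", "body": {
  "rows": "0 0 0 -6 2 0 -1; 0 0 0 -12 4 0 -1; 0 0 0 -12 4 -50 -1; 0 0 0 -12 4 -100 -1; 0 0 0 -30 50 -150 -1; 0 0 0 -60 90 -150 -1; 0 0 0 -90 130 -150 -1; 0 0 0 -120 170 -150 -1"
}}

```text
time: 23.58
eef_pos: [0.4934, -0.058, 0.2388]
tcp_rot: [0.975, 0.222, 0.001, 0.001]
contact_force: [0.4, 0.1, -0.3]
opening: 0.004
finger_force: 0.0
```

Request:
{"method": "send_rows", "body": {
  "rows": "0 0 0 -30 40 0 -1; 0 0 0 -60 80 0 -1; 0 0 0 -80 120 0 -1; 0 0 0 -80 120 0 -1; 0 0 0 -80 120 0 -1"
}}

```text
time: 24.2
eef_pos: [0.4729, -0.1989, 0.238]
tcp_rot: [0.975, 0.221, 0.0, -0.0]
contact_force: [-0.2, 0.1, -0.8]
opening: -0.006
finger_force: 0.0
```

```bash
python3 - <<'E'
from plan import *
st()
p=ctrl.read_camera("scene"); q=ctrl.read_camera("top")
a=cv2.resize(p["color"][170:250,222:322,::-1],None,fx=5,fy=5,interpolation=cv2.INTER_CUBIC)[:,:400]
b=cv2.resize(q["color"][172:252,160:260,::-1],None,fx=4,fy=4,interpolation=cv2.INTER_CUBIC)
b=cv2.copyMakeBorder(b,0,a.shape[0]-b.shape[0],0,0,cv2.BORDER_CONSTANT)
cv2.imwrite("pics/s3.png",np.hstack([a,b]))
for t in ["phone","adaptor","spool","screwdriver_red","screwdriver_blue","screwdriver_yellow"]:
    for n,c in (("s",p),("t",q)):
        for r in ctrl.look_for(c,t)[:1]: print(n,t,round(r["p"],2),w(c,r["position"]).round(3))
E
```

```text
t 24.2 pos [ 0.4729 -0.1989  0.238 ] yaw 25.6 q [-0.6  -0.06  1.98  0.    1.22  0.53] F [-0.2  0.1 -0.8] op -0.006106962597677181
s phone 0.67 [0.518 0.133 0.021]
t phone 0.69 [0.526 0.148 0.019]
s adaptor 0.78 [ 0.5   -0.128  0.031]
t adaptor 0.7 [ 0.521 -0.101  0.04 ]
s spool 0.93 [ 0.346 -0.316  0.035]
t spool 0.72 [ 0.359 -0.314  0.043]
s screwdriver_red 0.5 [ 0.475 -0.396  0.014]
t screwdriver_red 0.58 [ 0.484 -0.393  0.01 ]
s screwdriver_blue 0.73 [ 0.423 -0.4    0.01 ]
t screwdriver_blue 0.75 [ 0.426 -0.402  0.012]
s screwdriver_yellow 0.68 [ 0.517 -0.402  0.007]
t screwdriver_yellow 0.67 [ 0.52  -0.404  0.01 ]
```

View pics/s3.png

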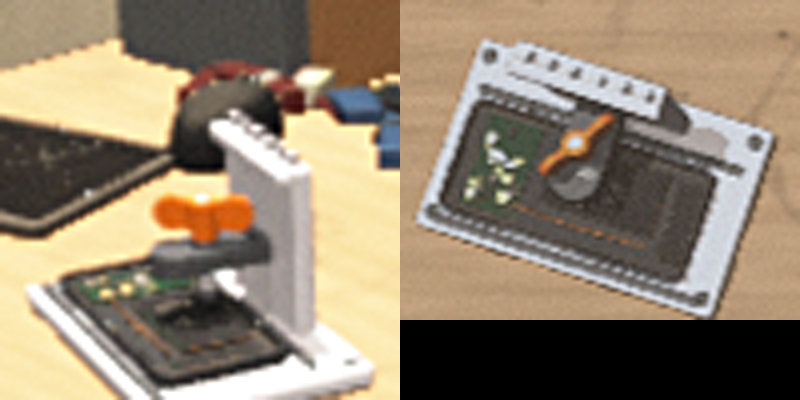

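The final picture shows the screw seated low just above the arm. Its wings run from (545,170) to (610,118) in the top half, where the stop was felt. The phone and loose things haven't moved, and the robot is clear.

```bash
python3 -c "
from plant import ctrl; print(ctrl.sign_off())"
```

```text
the job is handed in; nothing more can be done
None
```

The thumbscrew is turned clockwise to its hard stop by pushing the wings only. The phone and loose parts are where they were, the arm is clear, and the job was handed in at about 24 s; no verdict came back.

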